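# Shut a mended cup in the light-curing box

## Task

Shut the mended porcelain cup in the light-curing box for its resin to harden: press the front edge of the box's lid to free it so that it springs open, stand the cup upright on the round rest inside, then swing the lid down and press it home until its latch holds it flush, and let go. The lid carries a thin filter pane, so feel for the latch and never load the box with more than 25 N; keep the cup upright all the while and leave the other things on the bench where they are.

Things in the scene. Friction and masses are not known exactly. Their poses are not given: they have to be found in the camera images.
- curing_box: light-curing box: white case 190 mm deep (x), 176 wide (y), 80 high, walls 6 mm, fixed to the bench; origin under its centre, x from its front (the side with the dial, towards the robot) to its back, y to its left, z up. Its side rims are flush with the latched lid, which lies between them; the front wall is 60 mm high behind the lid's skirt
- lid (a joint): angle of the box's lid about its hinge, rad: 0 latched and flush, grows upwards, 1.48 fully open, negative when pressed below flush. Aluminium frame with an amber pane, 178 mm from hinge axis to front edge plus a skirt to 184 mm, 160 mm wide, 10 mm thick, hinge axis at mid thickness. A damped spring always lifts it: freed, it opens by itself in about 2 s; not latched, it opens again
- lid_press (a point): where to press: rubber dot 24 mm across on the lid's outer face, 160 mm from the hinge axis; moves with the lid (latched: 75 mm in front of the box's origin, 80 mm up). On the way down only the lid's spring is felt here, 2 to 4 N; then the latch comes up solid. Press slowly; 8 to 12 N against the solid stop are enough, then let up
- lid_edge (a point): middle of the lid's front edge, on the outer face, 178 mm from the hinge axis; moves with the lid. Fully open it is about 257 mm above the bench, the outer face turned to the box's back. To shut the lid, push that face down from behind, along its arc
- catch (a point): top of the black push-push latch housing inside the front wall (34 mm wide, 44 high, to 75 mm in front of the box's origin). Press the lid down until it comes up solid, then let up: this frees a latched lid and latches a freed one, once per press. The solid stop lies 3.5 to 9 mm below flush at the press point, different for each press and time; short of it nothing changes, past it some 15 N per mm
- lid_hinge (a point): middle of the lid's hinge axis, 85 mm behind the box's origin and 75 mm up, axis along the box's y; fixed to the box, axes as the box's. The fully open lid stands almost upright above it; behind the box the bench is free for at least 60 mm
- rest (a point): centre of the top of the round white rest inside the box, 76 mm across, 12 mm above the bench, 10 mm in front of the box's origin; the space between the side walls is 164 mm wide
- cup: the mended cup: white porcelain with a fine gold mending line, 54 mm across the rim, 51 mm across at a height of 13 mm, foot 36 mm across, 44 mm high, wall 3 mm, 60 to 130 g, upright on the bench; origin under the middle of its foot
- bowl: small blue glazed bowl, 92 mm across the rim, 38 mm high, loose; origin under its centre. A bystander
- jar: round brown earthenware jar with a dark wooden lid, 52 mm across, 58 mm high, loose; origin under its centre. A bystander
- spatula: steel spatula 200 mm long lying on the bench, loose. A bystander
- brush: brush 190 mm long lying on the bench, loose. A bystander
- shard: curved white porcelain fragment about 50 x 45 mm, loose. A bystander
- stone_disc: flat grey stone disc, 72 mm across, 12 mm thick, loose. A bystander
- copper_tube: short copper tube standing on end, 38 mm across, 34 mm high, loose. A bystander
Mind the look-alikes: they are no part of the job. There is more than one size of the cup; the job needs the middle-sized.

How it is judged:
By the outcome, as a careful person would: the job done as asked, in the order asked, and still so for the second after the job is handed in, with the robot touching nothing.
It also fails if it takes over 72 s, if anything falls off the work surface, if the arm or the gripper's body presses on something with over 40 N, if the wrist force passes 120 N, or if a joint passes its speed limit or range.

## Robot

A 6-joint arm with a two-finger parallel gripper is mounted at the origin on the work surface. World frame = base frame: x ahead of the robot, y to its left, z up, the work surface at z = 0. Lengths are in mm, angles in degrees, forces in N, time in s.
With the tool pointing down it reaches from about 300 to 850 mm from the base axis. Payload 4.2 kg.
Tool frame: the origin (TCP) lies on the centre line of the jaws, within the pads' length; the fingertips stand 14 mm ahead of it and the grasp point (between the pads) lies 5 mm behind it (env.finger_overhang is the z of the fingertips in the tool frame, in mm); z points along the fingers, y is the line along which they close (so a half turn about z gives the same grasp; the last joint's range is limited). The gripper opens to 91 mm and grips with 3 to 60 N. Pads are 32 mm wide; open, the fingers measure 118 mm over their backs; the gripper's body (76 mm by 178 mm) begins 60 mm behind the grasp point.
Start: joints at [-72.193, 18.312, 89.639, -0, 72.044, -1.146], TCP at [186.763, -543.839, 227.976] pointing down, gripper open.
Joint ranges: [-177.97, 177.97], [-48.28, 115.42], [12.27, 149.76], [-77.06, 257.06], [2.81, 150.46], [-146.56, 146.56]. Speed limits (degrees/s): [147.25, 147.25, 180, 180, 180, 180].

## Interface

Orientations are given as [roll, pitch, yaw] about the fixed x, y, z axes, in that order (R = Rz(yaw) Ry(pitch) Rx(roll)).
In Python, from workcell import sensors, viewer, env gives the robot as it stands. The module is installed in compiled form; this text tells all that it offers.
- The arm moves only by the tool step_arm, never from a script. Its argument "plan" is one flat list of numbers, 6 for each row, row after row: the shift along the tool's x, y, z in cm, then the turn, a rotation vector about the tool's x, y, z in rad. In form: [x, y, z, wx, wy, wz, x, y, z, wx, wy, wz, ...]. A call has 1 to 5 rows; each row shifts and turns the commanded pose from where the row before left it, along the tool's axes as they then stand; what a row does not reach is not made up. A row lasts 1/12 s, in which the tool goes at most 41.7 mm and 7.16 degrees, less where a joint would pass 70% of its speed; a pose out of reach is approached as far as the arm can. A call is refused whole if a number of a shift passes 4.17 or a number of a turn 0.125, either way. A call with a gripper value outside its range is refused whole. "hand" is the finger opening in cm, from 0 to 9.12, set as the call begins (left out, the last holds). The fingers move at their own pace and stop on an object; "newtons" is the grip in N (left out, the last holds). Time passes only in rows, so rows that do not move let the fingers close. It gives the time, the measured TCP pose, the force, the opening and the grip force at its end, in the units of the state.
- sensors.state(): the state, without advancing time (a new reading comes with each control period).
- viewer.grab_frame(name): name is "scene" or "top" or "wrist"; returns a dict with "img" (400x640x3 uint8, red, green, blue), "fx", "fy", "cx", "cy" (pixels), "k1" (the pictures are not rectified: a ray, as slopes to the right and down, at radius r is drawn at 1 + k1 r^2 times it, then the intrinsics apply), "position" and "attitude" of the camera in the world. Camera axes: x right, y down, z forward; pixel columns grow to the right and rows downward; lengths in mm; the calibration is good to about 2 mm. A picture is of the moment at which its call begins. There is no depth.
- env.job_done(): hands the job in; it is judged then, once.
Trained networks look in a picture, given as the dict that the camera call returned (one of the last four; its "shot" number tells which), for a name from the list of things; names that differ only in an ending like _2 or _b are one class to them, and where a whole thing is asked for, a point or a joint stands for the part that bears it (a point fixed in the world has none). Each returns a list of dicts, best first, with "score" (0 to 1); they miss things now and then, are a little off and sometimes report something else, mostly with a low value. They report only what shows in the picture. A call takes as long as a camera call. They do not tell look-alikes from the thing itself.
- viewer.boxes_of(name, picture): "location" ([column, row] in pixels, amid what is visible of it).
- viewer.pinpoint(name, picture): "location" ([column, row] in pixels: a listed point, or the origin of a listed thing).
The state is a dict: "time_s": time; "qpos": joint angles; "qvel": joint speeds; "effort": joint torques, N m; "ee_pos": TCP position; "ee_rot": TCP orientation; "force": force on the tool from outside, world axes, zero at the start; "torque": the same for the moment, N m; "gripper_width": finger opening in mm; "gripper_force": force on a finger pad.
Only numpy, scipy, OpenCV 4.12 (cv2) and the standard library are available. Lean on these libraries where they do the work, as an engineer would, in place of code of your own. Each camera call takes 0.05 s, during which the arm holds its last target. There are 200 camera calls.

## Working session

There is one attempt and no reset: what is moved stays moved. The work goes in short steps, Python scripts to look and compute and a tool call to move; the robot and the scene stay as the last step left them, time stands still between calls to the robot, and variables do not carry over. Pictures are saved under pics/ and viewed, at most 10 in all, crops included, and the job is handed in when it is done.

Besides the shell and the picture viewer there is one more tool, called after "Request:" as name(argument=value, ...) on one line, values as JSON. step_arm: Moves the arm, as the interface text tells. Its arguments: {"type":"object","properties":{"plan":{"type":"array","items":{"type":"number"}},"hand":{"type":"number"},"newtons":{"type":"number"}},"required":["plan"]}

```bash
mkdir -p pics; cat > h.py <<'E'
import numpy as np, cv2
from scipy.spatial.transform import Rotation as R
from workcell import sensors, viewer, env
def att(p):
    a=np.array(p["attitude"],float)
    return a if a.shape==(3,3) else (R.from_euler('xyz',a,degrees=True).as_matrix() if a.size==3 else R.from_quat(a).as_matrix())
def KD(p): return np.array([[p["fx"],0,p["cx"]],[0,p["fy"],p["cy"]],[0,0,1.]]),np.array([p["k1"],0,0,0,0.])
def ray(p,uv):
    K,D=KD(p); q=cv2.undistortPoints(np.array([[uv]],float),K,D)[0,0]
    return att(p)@np.array([q[0],q[1],1.])
def onz(p,uv,z):
    d=ray(p,uv); o=np.array(p["position"],float); return o+d*(z-o[2])/d[2]
def proj(p,X):
    K,D=KD(p); A=att(p).T; return cv2.projectPoints(np.atleast_2d(X).astype(float),cv2.Rodrigues(A)[0],-A@np.array(p["position"],float),K,D)[0][:,0]
def save(p,n,crop=None,s=1):
    im=p["img"][:,:,::-1]
    if crop: im=im[crop[1]:crop[3],crop[0]:crop[2]]
    cv2.imwrite("pics/"+n,cv2.resize(im,None,fx=s,fy=s,interpolation=cv2.INTER_CUBIC))
E
python3 - <<'E'
from h import *
s=sensors.state(); print({k:s[k] for k in("time_s","ee_pos","ee_rot","force","gripper_width")})
for n in("scene","top"):
    p=viewer.grab_frame(n); save(p,n+"0.png",s=1.25); print(n,p["position"],p["attitude"],p["fx"],p["k1"])
    for k,z in(("curing_box",0),("lid_press",80),("lid_edge",80),("lid_hinge",75),("cup",0),("bowl",0),("jar",0),("stone_disc",0),("copper_tube",0),("shard",0)):
        print(k,[(np.round(d["score"],2),np.round(d["location"]).tolist(),np.round(onz(p,d["location"],z)[:2]).tolist()) for d in viewer.pinpoint(k,p)[:4]])
E
```

```text
{'time_s': 0.0, 'ee_pos': array([ 186.59899792, -543.38119679,  227.13526847]), 'ee_rot': array([-1.79900446e+02, -1.08265158e-03,  1.89534396e+01]), 'force': array([-0.49224117, -0.25974511,  0.05701134]), 'gripper_width': 91.28939346284497}
scene [1254.22430563  427.39404492  758.55855809] [-130.25607804   -0.66722313  122.23597973] 429.14367125455584 0.013386165249564035
curing_box [(np.float64(0.87), [353.0, 231.0], [546.0, 97.0])]
lid_press [(np.float64(0.58), [368.0, 191.0], [472.0, 93.0])]
lid_edge [(np.float64(0.71), [368.0, 187.0], [458.0, 87.0]), (np.float64(0.71), [281.0, 216.0], [667.0, -35.0]), (np.float64(0.45), [185.0, 196.0], [736.0, -275.0])]
lid_hinge [(np.float64(0.26), [367.0, 189.0], [462.0, 87.0])]
cup [(np.float64(0.98), [316.0, 165.0], [353.0, -134.0]), (np.float64(0.67), [292.0, 176.0], [438.0, -164.0]), (np.float64(0.57), [310.0, 194.0], [481.0, -72.0]), (np.float64(0.52), [367.0, 190.0], [378.0, 52.0])]
bowl [(np.float64(0.74), [237.0, 198.0], [603.0, -233.0])]
jar [(np.float64(0.83), [250.0, 158.0], [435.0, -325.0])]
stone_disc [(np.float64(0.77), [280.0, 
[... 662 characters left out ...]
0]), (np.float64(0.62), [283.0, 200.0], [530.0, 80.0])]
lid_edge [(np.float64(0.92), [276.0, 233.0], [445.0, 96.0])]
lid_hinge [(np.float64(0.89), [273.0, 164.0], [625.0, 109.0])]
cup [(np.float64(0.81), [361.0, 268.0], [364.0, -132.0]), (np.float64(0.55), [368.0, 234.0], [455.0, -150.0]), (np.float64(0.54), [335.0, 227.0], [471.0, -60.0])]
bowl [(np.float64(0.9), [404.0, 179.0], [611.0, -249.0]), (np.float64(0.71), [351.0, 183.0], [593.0, -100.0])]
jar [(np.float64(0.74), [425.0, 235.0], [458.0, -304.0])]
stone_disc [(np.float64(0.88), [346.0, 184.0], [592.0, -87.0])]
copper_tube [(np.float64(0.59), [445.0, 159.0], [670.0, -361.0])]
shard [(np.float64(0.51), [179.0, 235.0], [437.0, 361.0])]
```

View pics/scene0.png

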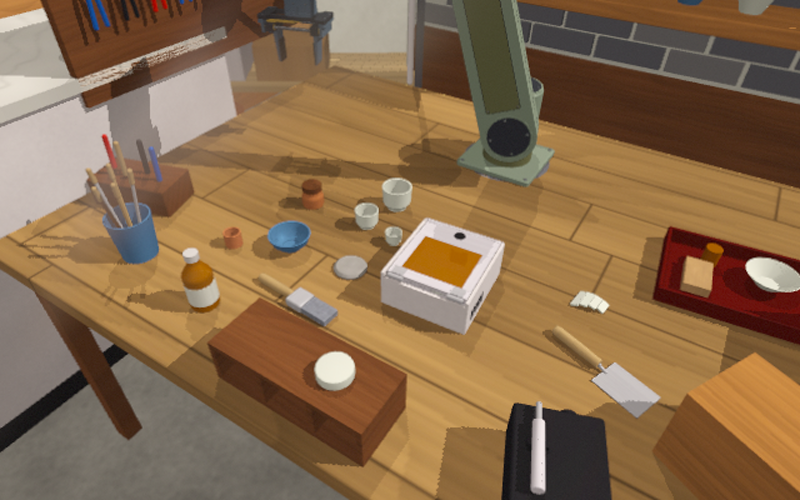

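View pics/top0.png

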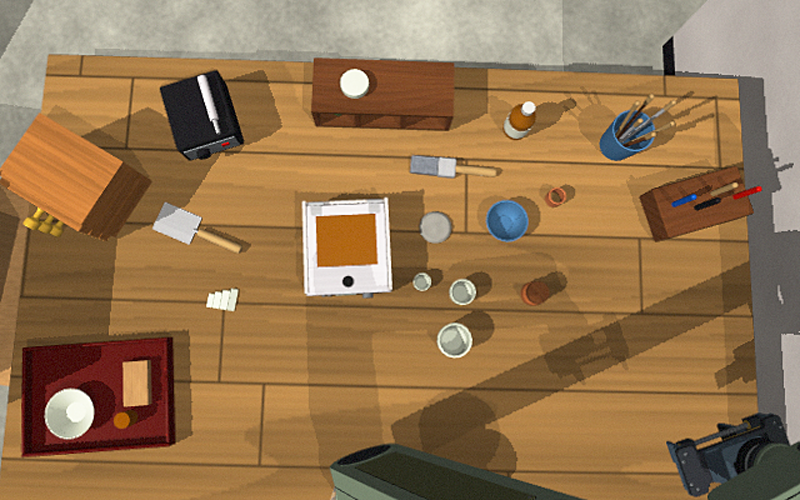

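The scene and top views show three cups, at (361,268), (368,234) and (336,226) in raw top pixels. They look large, middle and small, so (368,234) should be the job's cup. I'll check the rim sizes and fit the box in one crop.

```bash
python3 - <<'E'
from h import *
p=viewer.grab_frame("top"); im=p["img"]
hsv=cv2.cvtColor(im,cv2.COLOR_RGB2HSV)
white=((hsv[:,:,1]<70)&(hsv[:,:,2]>130)).astype(np.uint8)
white[:, :235]=0; white[:, 400:]=0; white[:150]=0; white[290:]=0
n,l,st,c=cv2.connectedComponentsWithStats(white)
for i in range(1,n):
    if st[i,4]>60: 
        cnt=cv2.findContours((l==i).astype(np.uint8),0,2)[0][0][:,0].astype(float)
        h=44 if st[i,4]<2000 else 80
        w=np.array([onz(p,u,h)[:2] for u in cnt]).astype(np.float32)
        print(st[i].tolist(),"circ",cv2.minEnclosingCircle(w),"rect",cv2.minAreaRect(w))
# dark dot
dot=((hsv[:,:,2]<70)).astype(np.uint8); dot[:,:260]=0; dot[:,300:]=0; dot[:215]=0; dot[232:]=0
ys,xs=np.nonzero(dot); print("dot",xs.mean(),ys.mean(),onz(p,[xs.mean(),ys.mean()],80))
amb=((hsv[:,:,0]<20)&(hsv[:,:,1]>220)).astype(np.uint8); amb[:,:245]=0; amb[:,308:]=0; amb[:165]=0; amb[218:]=0
ys,xs=np.nonzero(amb); w=np.array([onz(p,[a,b],80)[:2] for a,b in zip(xs,ys)]).astype(np.float32); print("amber",len(xs),cv2.minAreaRect(w))
save(p,"crop1.png",(230,150,400,290),4)
E
```

```text
[242, 158, 72, 81, 3235] circ ((539.339599609375, 95.5916519165039), 129.46533203125) rect ((533.6286010742188, 95.44291687011719), (204.59844970703125, 178.4199676513672), 4.392505168914795)
[336, 170, 24, 24, 458] circ ((589.2521362304688, -87.27012634277344), 33.79180145263672) rect ((589.9534301757812, -87.33280944824219), (62.12103271484375, 61.2320671081543), 1.1389224529266357)
[330, 218, 15, 15, 155] circ ((473.26171875, -62.38247299194336), 19.46758270263672) rect ((472.81781005859375, -62.33768081665039), (35.112152099609375, 37.25896453857422), 46.40978240966797)
[359, 223, 22, 21, 325] circ ((454.8345947265625, -147.27847290039062), 28.37629508972168) rect ((454.86480712890625, -147.24713134765625), (53.34368896484375, 54.258235931396484), 46.07725143432617)
[349, 258, 29, 28, 572] circ ((353.95196533203125, -131.7494354248047), 36.800262451171875) rect ((354.2132263183594, -132.10202026367188), (68.86872863769531, 71.57525634765625), 45.86689758300781)
dot 277.81481481481484 224.59259259259258 [467.0077532   90.88132625  80.        ]
amber 1185 ((551.7142944335938, 97.10646057128906), (102.52934265136719, 119.34021759033203), 4.459391117095947)
```

View pics/crop1.png

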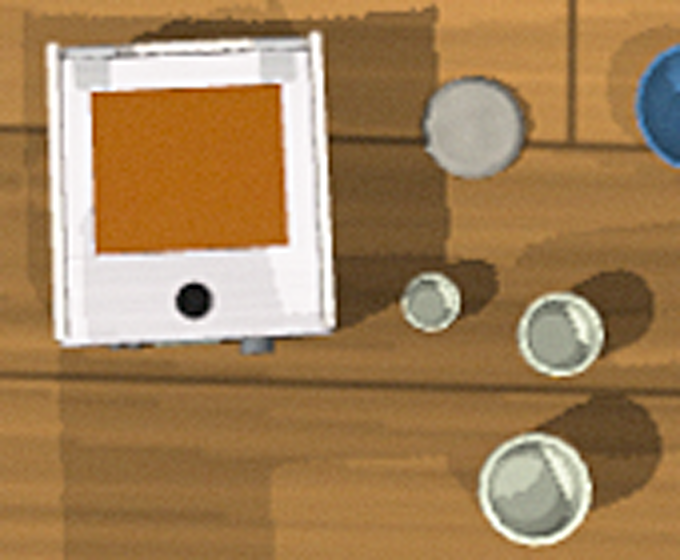

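The rims measure about 37, 54 and 70 mm. So the 54 mm cup at crop (560,333), raw (370,233), world (455,-147), is the middle one. The box yaw is about 4.4° and the press dot is at (467,91). First move: go above the dot with the fingers closed.

Request:
step_arm(plan=[2.5,-3.3,0,0,0,0.085,2.5,-3.3,0,0,0,0.085,2.5,-3.3,0,0,0,0.084,1.5,-3.8,0,0,0,0,1.5,-3.8,0,0,0,0], hand=0, newtons=15)

```text
time_s: 1.57
ee_pos: [259.8, -350.1, 227.9]
ee_rot: [180.0, -0.0, 4.4]
force: [-0.6, 0.7, -0.4]
gripper_width: 60.6
gripper_force: 0.0
```

Request:
step_arm(plan=[2,-3.6,0,0,0,0,2,-3.6,0,0,0,0,2,-3.6,0,0,0,0,2,-3.6,0,0,0,0,2,-3.6,0,0,0,0])

```text
time_s: 1.98
ee_pos: [345.6, -162.8, 228.3]
ee_rot: [180.0, -0.1, 4.4]
force: [0.4, -0.6, -0.8]
gripper_width: 27.2
gripper_force: 0.0
```

Request:
step_arm(plan=[2,-3.6,0,0,0,0,2,-3.6,0,0,0,0,2,-3.6,0,0,0,0,2,-3.6,0,0,0,0,0,0,0,0,0,0])

```text
time_s: 2.4
ee_pos: [416.6, -9.1, 228.3]
ee_rot: [-179.8, -0.2, 4.8]
force: [0.2, -0.9, -0.9]
gripper_width: 0.7
gripper_force: 0.0
```

Request:
step_arm(plan=[2,-3.2,1,0,0,0,1.9,-3.2,1.5,0,0,0,1.9,-3.2,1.5,0,0,0,0,0,3.5,0,0,0,0,0,2.5,0,0,0])

```text
time_s: 2.82
ee_pos: [464.9, 86.6, 126.4]
ee_rot: [180.0, -0.0, 4.6]
force: [0.2, 0.4, -0.2]
gripper_width: 0.7
gripper_force: 0.0
```

```bash
python3 - <<'E'
from h import *
p=viewer.grab_frame("wrist"); s=sensors.state(); print(s["ee_pos"],s["ee_rot"],s["force"],p["position"])
for k,z in(("lid_press",80),("lid_edge",80),("cup",0)):
    print(k,[(np.round(d["score"],2),np.round(d["location"]).tolist(),np.round(onz(p,d["location"],z)[:2]).tolist()) for d in viewer.pinpoint(k,p)[:4]])
save(p,"w1.png")
E
```

```text
[460.93762418  85.23380417 122.06335246] [179.93472984   0.59651098   4.52116382] [-2.07401551 -0.38192854 -3.27348418] [537.57327081  92.15058298 283.96506558]
lid_press [(np.float64(0.65), [319.0, 216.0], [467.0, 86.0])]
lid_edge [(np.float64(0.89), [315.0, 236.0], [450.0, 88.0])]
cup [(np.float64(0.83), [461.0, 196.0], [473.0, -64.0]), (np.float64(0.63), [537.0, 222.0], [452.0, -149.0]), (np.float64(0.57), [497.0, 301.0], [352.0, -131.0])]
```

View pics/w1.png

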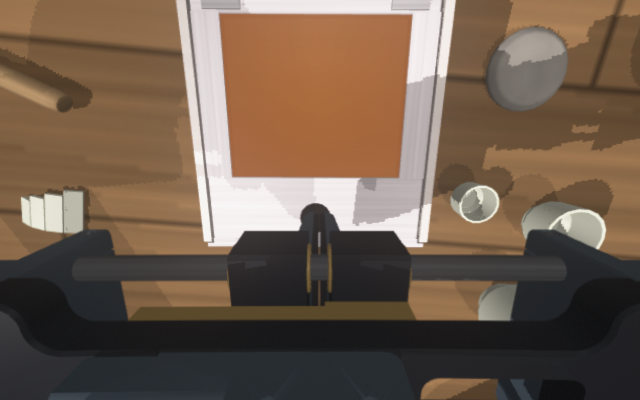

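The wrist view shows the fingers (318,270) on the box's centre line, with the dot at (316,215) just ahead of them. I'll let the arm settle.

Request:
step_arm(plan=[0,0,0,0,0,0,0,0,0,0,0,0])

```text
time_s: 3.18
ee_pos: [465.8, 85.0, 129.8]
ee_rot: [-180.0, -0.2, 4.3]
force: [-0.1, -0.1, -1.0]
gripper_width: 0.4
gripper_force: 0.0
```

Request:
step_arm(plan=[0.1,-0.3,1.2,0,0,0,0,0,1.0,0,0,0,0,0,0.4,0,0,0,0,0,0.2,0,0,0,0,0,0,0,0,0])

```text
time_s: 3.6
ee_pos: [465.5, 88.1, 100.5]
ee_rot: [180.0, -0.1, 4.4]
force: [0.1, -1.0, -0.2]
gripper_width: 0.2
gripper_force: 0.0
```

Request:
step_arm(plan=[0,0,0.05,0,0,0,0,0,0.05,0,0,0,0,0,0.05,0,0,0,0,0,0.05,0,0,0,0,0,0,0,0,0])

```text
time_s: 4.02
ee_pos: [465.3, 88.3, 98.0]
ee_rot: [180.0, -0.0, 4.4]
force: [-0.2, -0.7, 0.9]
gripper_width: 0.7
gripper_force: 0.0
```

Request:
step_arm(plan=[0,0,0.1,0,0,0,0,0,0.1,0,0,0,0,0,0.1,0,0,0,0,0,0.1,0,0,0,0,0,0,0,0,0])

```text
time_s: 4.43
ee_pos: [465.2, 88.3, 94.0]
ee_rot: [180.0, 0.0, 4.4]
force: [0.2, -0.5, 2.7]
gripper_width: 0.4
gripper_force: 1.5
```

Request:
step_arm(plan=[0,0,0.03,0,0,0,0,0,0.03,0,0,0,0,0,0.03,0,0,0,0,0,0.03,0,0,0,0,0,0,0,0,0])

```text
time_s: 4.85
ee_pos: [465.2, 88.3, 92.7]
ee_rot: [180.0, 0.0, 4.4]
force: [-1.3, 0.4, 2.9]
gripper_width: 0.3
gripper_force: 1.6
```

Contact at about 2.9 N. I'll go on in small steps.

Request:
step_arm(plan=[0,0,0.03,0,0,0,0,0,0.03,0,0,0,0,0,0.03,0,0,0,0,0,0,0,0,0])

```text
time_s: 5.18
ee_pos: [465.2, 88.3, 91.8]
ee_rot: [180.0, 0.0, 4.4]
force: [-0.8, -0.7, 3.5]
gripper_width: 0.4
gripper_force: 1.6
```

Request:
step_arm(plan=[0,0,0.03,0,0,0,0,0,0.03,0,0,0,0,0,0,0,0,0])

```text
time_s: 5.43
ee_pos: [465.2, 88.3, 91.2]
ee_rot: [180.0, 0.0, 4.4]
force: [-1.6, 0.5, 3.7]
gripper_width: 0.3
gripper_force: 1.7
```

Request:
step_arm(plan=[0,0,0.03,0,0,0,0,0,0.03,0,0,0,0,0,0.03,0,0,0,0,0,0,0,0,0])

```text
time_s: 5.77
ee_pos: [465.2, 88.3, 90.2]
ee_rot: [180.0, 0.0, 4.4]
force: [-1.8, 0.5, 3.3]
gripper_width: 0.1
gripper_force: 1.7
```

Request:
step_arm(plan=[0,0,0.03,0,0,0,0,0,0.03,0,0,0,0,0,0.03,0,0,0,0,0,0,0,0,0])

```text
time_s: 6.1
ee_pos: [465.2, 88.3, 89.4]
ee_rot: [180.0, 0.0, 4.4]
force: [-1.0, -0.7, 3.4]
gripper_width: 0.3
gripper_force: 1.7
```

Request:
step_arm(plan=[0,0,0.03,0,0,0,0,0,0.03,0,0,0,0,0,0.03,0,0,0,0,0,0,0,0,0])

```text
time_s: 6.43
ee_pos: [465.2, 88.3, 88.5]
ee_rot: [180.0, 0.0, 4.4]
force: [-1.4, -1.0, 3.0]
gripper_width: 0.3
gripper_force: 1.7
```

Request:
step_arm(plan=[0,0,0.03,0,0,0,0,0,0.03,0,0,0,0,0,0.03,0,0,0,0,0,0,0,0,0])

```text
time_s: 6.77
ee_pos: [465.2, 88.3, 87.7]
ee_rot: [180.0, 0.0, 4.4]
force: [-2.4, -0.3, 4.5]
gripper_width: 0.6
gripper_force: 2.5
```

Request:
step_arm(plan=[0,0,0.02,0,0,0,0,0,0.02,0,0,0,0,0,0,0,0,0])

```text
time_s: 7.02
ee_pos: [465.2, 88.3, 87.6]
ee_rot: [180.0, -0.0, 4.4]
force: [-2.6, -0.2, 6.9]
gripper_width: 0.5
gripper_force: 3.4
```

Request:
step_arm(plan=[0,0,0.03,0,0,0,0,0,0.03,0,0,0,0,0,0,0,0,0])

```text
time_s: 7.27
ee_pos: [465.2, 88.3, 87.3]
ee_rot: [180.0, -0.0, 4.4]
force: [-4.4, -0.8, 9.6]
gripper_width: 0.6
gripper_force: 4.9
```

Request:
step_arm(plan=[0,0,-0.3,0,0,0,0,0,-2.5,0,0,0,-2.2,0,-3.4,0,0,0,-2.5,0,-3,0,0,0,-2.5,0,-3,0,0,0])

```text
time_s: 7.68
ee_pos: [393.1, 82.7, 209.5]
ee_rot: [180.0, -0.0, 4.4]
force: [0.4, 0.2, 0.4]
gripper_width: 0.6
gripper_force: 0.0
```

Request:
step_arm(plan=[0,3.8,-1.5,0,0,0,0,3.8,-1.5,0,0,0,0,4,0,0,0,0,0,4,0,0,0,0,0,4,0,0,0,0], hand=7.2)

```text
time_s: 8.1
ee_pos: [408.8, -114.6, 239.1]
ee_rot: [179.9, -0.1, 4.4]
force: [1.0, 0.6, -0.8]
gripper_width: 31.1
gripper_force: 0.0
```

```bash
python3 - <<'E'
from h import *
p=viewer.grab_frame("scene"); s=sensors.state(); print(s["time_s"],s["ee_pos"],s["force"],s["gripper_width"])
save(p,"s2.png",(230,60,480,300),2.4)
for k,z in(("lid_edge",80),("rest",12),("cup",0)):
    print(k,[(np.round(d["score"],2),np.round(d["location"]).tolist(),np.round(onz(p,d["location"],z)[:2]).tolist()) for d in viewer.pinpoint(k,p)[:4]])
E
```

```text
8.15 [ 409.64912761 -121.42431552  238.9092211 ] [ 2.34555263 -5.25266402  0.22271708] 34.8588970276963
lid_edge [(np.float64(0.74), [346.0, 158.0], [377.0, -21.0])]
rest [(np.float64(0.81), [350.0, 224.0], [536.0, 84.0])]
cup [(np.float64(0.84), [293.0, 178.0], [446.0, -153.0]), (np.float64(0.68), [318.0, 166.0], [355.0, -127.0]), (np.float64(0.67), [345.0, 169.0], [325.0, -49.0]), (np.float64(0.53), [313.0, 194.0], [473.0, -68.0])]
```

View pics/s2.png

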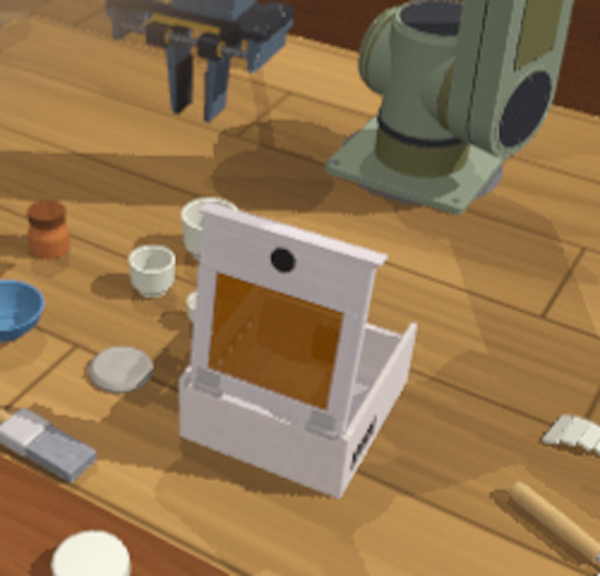

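The lid stands open, with its dot at crop (283,260). Now to the cup.

Request:
step_arm(plan=[2.1,1.5,0.5,0,0,0,2.1,1.5,1.5,0,0,0,0,0,3.5,0,0,0,0,0,3,0,0,0,0,0,1.5,0,0,0])

```text
time_s: 8.72
ee_pos: [451.1, -137.0, 135.2]
ee_rot: [-179.9, 0.3, 4.5]
force: [-0.4, 0.3, 0.0]
gripper_width: 71.8
gripper_force: 0.0
```

Request:
step_arm(plan=[0,0,0,0,0,0,0,0,0,0,0,0])

```text
time_s: 8.88
ee_pos: [452.7, -137.9, 138.3]
ee_rot: [-180.0, 0.1, 4.5]
force: [-0.6, 0.9, 0.3]
gripper_width: 71.7
gripper_force: 0.0
```

```bash
python3 - <<'E'
from h import *
p=viewer.grab_frame("wrist"); s=sensors.state(); print(s["time_s"],s["ee_pos"],s["force"],s["gripper_width"])
for k,z in(("cup",0),):
    print(k,[(np.round(d["score"],2),np.round(d["location"]).tolist(),np.round(onz(p,d["location"],z)[:2]).tolist()) for d in viewer.pinpoint(k,p)[:4]])
print(proj(p,[[455,-147,44],[455,-147,0]]))
save(p,"w2.png")
E
```

```text
8.9333 [ 453.51824063 -138.38818283  139.39039565] [ 0.0791463  -0.14163984  1.62514174] 71.72604194162516
cup [(np.float64(0.95), [249.0, 168.0], [471.0, -61.0]), (np.float64(0.58), [330.0, 191.0], [452.0, -150.0]), (np.float64(0.55), [306.0, 274.0], [349.0, -131.0])]
[[328.48496221 199.48352835]
 [327.18228851 188.49770529]]
```

View pics/w2.png

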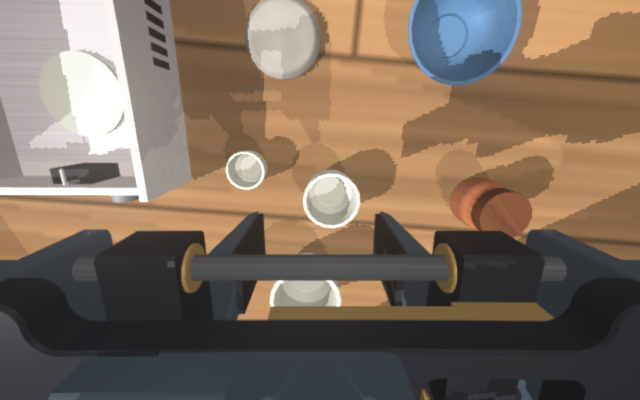

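The wrist view shows the middle cup's rim at (332,200), the small cup at (246,170), the large one at (305,295) and the rest at (83,92). The cup is at about (453.5,-149). I'll centre on it and go down.

Request:
step_arm(plan=[0,1.0,1.5,0,0,0,0,0,3,0,0,0,0,0,3,0,0,0,0,0,2,0,0,0,0,0,0,0,0,0])

```text
time_s: 9.4
ee_pos: [451.9, -148.5, 41.8]
ee_rot: [-179.9, 0.2, 4.4]
force: [-0.7, 0.0, 0.2]
gripper_width: 72.2
gripper_force: 0.0
```

```bash
python3 - <<'E'
from h import *
p=viewer.grab_frame("wrist"); s=sensors.state(); print(s["time_s"],s["ee_pos"],s["ee_rot"],s["force"],s["gripper_width"])
for k,z in(("cup",0),("rest",12)):
    print(k,[(np.round(d["score"],2),np.round(d["location"]).tolist(),np.round(onz(p,d["location"],z)[:2]).tolist()) for d in viewer.pinpoint(k,p)[:4]])
E
```

```text
9.45 [ 453.28008808 -148.94361277   43.6071973 ] [-1.79970813e+02  6.83267241e-02  4.42155057e+00] [-0.09750285  0.0281325  -0.31859059] 72.15149145227737
cup [(np.float64(0.87), [321.0, 220.0], [453.0, -150.0]), (np.float64(0.71), [201.0, 185.0], [473.0, -60.0])]
rest []
```

Well centred at (453,-149). I'll lower 20 mm more and grip gently.

Request:
step_arm(plan=[0,0,1.2,0,0,0,0,0,0.7,0,0,0,0,0,0,0,0,0])

```text
time_s: 9.8
ee_pos: [453.7, -149.3, 25.1]
ee_rot: [180.0, -0.0, 4.4]
force: [-0.3, 0.5, 1.0]
gripper_width: 72.2
gripper_force: 0.0
```

Request:
step_arm(plan=[0,0,0,0,0,0,0,0,0,0,0,0,0,0,0,0,0,0,0,0,0,0,0,0,0,0,0,0,0,0], hand=4.0, newtons=12)

```text
time_s: 10.22
ee_pos: [453.9, -149.4, 25.3]
ee_rot: [180.0, -0.1, 4.4]
force: [-1.1, -0.1, 5.0]
gripper_width: 52.1
gripper_force: 12.0
```

Request:
step_arm(plan=[0,0,-0.6,0,0,0,0,0,-2.5,0,0,0,0,0,-3.5,0,0,0,0,0,-3.5,0,0,0,0,0,-2,0,0,0])

```text
time_s: 10.63
ee_pos: [454.5, -149.7, 149.2]
ee_rot: [179.9, -0.2, 4.4]
force: [0.0, 0.8, -1.6]
gripper_width: 52.8
gripper_force: 12.0
```

```bash
python3 - <<'E'
from h import *
p=viewer.grab_frame("wrist"); s=sensors.state(); print(s["time_s"],s["ee_pos"],s["ee_rot"],s["force"],s["gripper_width"],s["gripper_force"])
for k,z in(("rest",12),("catch",60),("cup",120)):
    print(k,[(np.round(d["score"],2),np.round(d["location"]).tolist(),np.round(onz(p,d["location"],z)[:2]).tolist()) for d in viewer.pinpoint(k,p)[:4]])
p=viewer.grab_frame("top")
for k,z in(("rest",12),("catch",60),("lid_hinge",75)):
    print(k,[(np.round(d["score"],2),np.round(d["location"]).tolist(),np.round(onz(p,d["location"],z)[:2]).tolist()) for d in viewer.pinpoint(k,p)[:4]])
E
```

```text
10.6833 [ 456.38618186 -150.372974    151.95400152] [179.74203975  -0.5588739    4.40329551] [ 2.01915867 -0.85815803  0.88940532] 52.544236856343424 12.000038437590774
rest [(np.float64(0.74), [77.0, 97.0], [532.0, 96.0]), (np.float64(0.45), [318.0, 232.0], [407.0, -153.0])]
catch [(np.float64(0.56), [66.0, 177.0], [462.0, 76.0])]
cup [(np.float64(0.96), [321.0, 229.0], [453.0, -152.0]), (np.float64(0.71), [242.0, 166.0], [494.0, -95.0])]
rest [(np.float64(0.79), [278.0, 202.0], [535.0, 97.0]), (np.float64(0.38), [273.0, 152.0], [670.0, 115.0])]
catch [(np.float64(0.94), [280.0, 230.0], [454.0, 87.0])]
lid_hinge [(np.float64(0.8), [276.0, 161.0], [633.0, 102.0]), (np.float64(0.61), [401.0, 179.0], [594.0, -224.0])]
```

Request:
step_arm(plan=[0.8,-1.9,0,0,0,0,1.4,-3.35,0,0,0,0,1.4,-3.35,0,0,0,0,1.4,-3.35,0,0,0,0,1.4,-3.35,0,0,0,0])

```text
time_s: 11.45
ee_pos: [505.1, 9.7, 144.4]
ee_rot: [-180.0, 0.1, 4.4]
force: [1.0, -0.5, -0.3]
gripper_width: 52.6
gripper_force: 12.0
```

Request:
step_arm(plan=[1.4,-3.35,0,0,0,0,1.4,-3.35,0,0,0,0,0.5,-1.9,0,0,0,0,0,0,0,0,0,0,0,0,0,0,0,0])

```text
time_s: 11.87
ee_pos: [531.1, 97.1, 144.2]
ee_rot: [180.0, 0.2, 4.5]
force: [-0.6, -1.6, -2.0]
gripper_width: 52.4
gripper_force: 12.0
```

Request:
step_arm(plan=[0,0,1.5,0,0,0,0,0,3,0,0,0,0,0,3,0,0,0,0,0,1.8,0,0,0,0,0,0.7,0,0,0])

```text
time_s: 12.28
ee_pos: [528.8, 94.6, 42.3]
ee_rot: [179.9, 0.4, 4.3]
force: [-0.6, 0.0, -1.5]
gripper_width: 52.4
gripper_force: 12.0
```

Request:
step_arm(plan=[0,0,0.1,0,0,0,0,0,0.1,0,0,0,0,0,0.1,0,0,0,0,0,0,0,0,0])

```text
time_s: 12.62
ee_pos: [532.7, 96.4, 43.8]
ee_rot: [-180.0, -0.1, 4.4]
force: [-0.6, -0.3, -1.1]
gripper_width: 52.3
gripper_force: 12.0
```

Request:
step_arm(plan=[0,0,0.15,0,0,0,0,0,0.15,0,0,0,0,0,0.1,0,0,0,0,0,0.1,0,0,0,0,0,0,0,0,0])

```text
time_s: 13.03
ee_pos: [531.7, 96.5, 37.5]
ee_rot: [180.0, 0.0, 4.4]
force: [0.4, 0.4, -0.9]
gripper_width: 52.6
gripper_force: 12.0
```

Request:
step_arm(plan=[0,0,0.04,0,0,0,0,0,0.04,0,0,0,0,0,0,0,0,0])

```text
time_s: 13.28
ee_pos: [531.8, 96.5, 37.3]
ee_rot: [180.0, -0.0, 4.4]
force: [-1.8, 0.5, 3.9]
gripper_width: 52.7
gripper_force: 12.0
```

Request:
step_arm(plan=[0,0,0,0,0,0,0,0,0,0,0,0,0,0,0,0,0,0,0,0,0,0,0,0], hand=7.2)

```text
time_s: 13.62
ee_pos: [531.8, 96.4, 36.7]
ee_rot: [180.0, -0.0, 4.4]
force: [0.1, 0.4, -1.2]
gripper_width: 71.6
gripper_force: 0.0
```

Request:
step_arm(plan=[0,0,-0.7,0,0,0,0,0,-2.5,0,0,0,0,0,-3.8,0,0,0,0,0,-3.5,0,0,0,0,0,-2,0,0,0])

```text
time_s: 14.03
ee_pos: [533.4, 96.7, 166.2]
ee_rot: [-180.0, -0.3, 4.4]
force: [0.6, 0.5, 0.2]
gripper_width: 72.0
gripper_force: 0.0
```

```bash
python3 - <<'E'
from h import *
p=viewer.grab_frame("wrist"); s=sensors.state(); print(s["time_s"],s["ee_pos"],s["ee_rot"],s["force"],s["gripper_width"],s["gripper_force"])
for k,z in(("cup",12),):
    print(k,[(np.round(d["score"],2),np.round(d["location"]).tolist(),np.round(onz(p,d["location"],z)[:2]).tolist()) for d in viewer.pinpoint(k,p)[:4]])
save(p,"w3.png")
E
```

```text
14.0833 [535.2366862   97.00016553 169.11122096] [-179.94802881   -0.69216449    4.39958579] [ 0.87045615 -0.4913153   2.96179627] 72.3051564111579 0.0
cup []
```

View pics/w3.png

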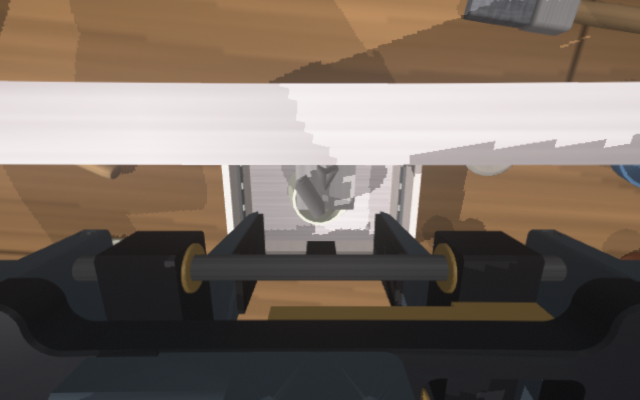

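The cup stands upright on the rest, with its rim at about (318,195). Now I'll work out the arc for shutting the lid from behind.

```bash
python3 - <<'E'
from h import *
s=sensors.state(); d=s["ee_pos"][:2]-np.array([541.8,96.7]); a=np.radians(4.4)
print(s["ee_pos"],"local",d@[np.cos(a),np.sin(a)],d@[-np.sin(a),np.cos(a)])
th=np.linspace(1.48,0.03,41); rc=np.interp(th,[0.03,1.48],[174,162])
x=85-rc*np.cos(th)+5*np.sin(th)+16; z=75+rc*np.sin(th)+5*np.cos(th)+14
for i in range(0,41,5): print(i,np.round(th[i],2),np.round([x[i],z[i]],1), "step/row cm",np.round([(x[min(i+5,40)]-x[i])/50,(z[i]-z[min(i+5,40)])/50],3))
E
```

```text
[534.47053033  96.86862267 166.53149948] local -7.294931335326151 0.7304354881852644
0 1.48 [ 91.3 250.8] step/row cm [-0.588  0.059]
5 1.3 [ 61.9 247.8] step/row cm [-0.573  0.166]
10 1.12 [ 33.2 239.5] step/row cm [-0.538  0.269]
15 0.94 [  6.3 226.1] step/row cm [-0.485  0.366]
20 0.76 [-17.9 207.8] step/row cm [-0.414  0.451]
25 0.57 [-38.6 185.2] step/row cm [-0.329  0.523]
30 0.39 [-55.1 159. ] step/row cm [-0.231  0.579]
35 0.21 [-66.6 130.1] step/row cm [-0.123  0.617]
40 0.03 [-72.8  99.2] step/row cm [0. 0.]
```

Request:
step_arm(plan=[0,0,-2.5,0,0,0,0,0,-4,0,0,0,0,0,-4,0,0,0,0,0,-2.5,0,0,0,0,0,0,0,0,0], hand=0)

```text
time_s: 14.55
ee_pos: [534.1, 96.8, 297.2]
ee_rot: [-180.0, -0.6, 4.4]
force: [1.3, -0.0, 1.0]
gripper_width: 41.7
gripper_force: 0.0
```

Request:
step_arm(plan=[2,0,0,0,0,0,3.5,0,0,0,0,0,3.5,0,0,0,0,0,3,0,0,0,0,0,0,0,0,0,0,0])

```text
time_s: 14.97
ee_pos: [655.4, 105.7, 287.4]
ee_rot: [180.0, 0.1, 4.4]
force: [-0.6, -0.1, -0.1]
gripper_width: 8.2
gripper_force: 0.0
```

Request:
step_arm(plan=[0,0,0,0,0,0,0,0,0,0,0,0])

```text
time_s: 15.13
ee_pos: [650.5, 105.6, 290.1]
ee_rot: [180.0, 0.2, 4.4]
force: [-1.2, 0.3, 0.4]
gripper_width: 0.4
gripper_force: 0.0
```

Request:
step_arm(plan=[0.5,0,1,0,0,0,0,0,1.5,0,0,0,0,0,1.4,0,0,0,0,0,0,0,0,0,0,0,0,0,0,0])

```text
time_s: 15.55
ee_pos: [655.4, 106.0, 252.2]
ee_rot: [180.0, 0.1, 4.4]
force: [-0.1, -0.4, 0.4]
gripper_width: 0.6
gripper_force: 0.0
```

```bash
python3 - <<'E'
from h import *
s=sensors.state(); d=s["ee_pos"][:2]-np.array([541.8,96.7]); a=np.radians(4.4)
print(s["ee_pos"],s["force"],"local",d@[np.cos(a),np.sin(a)],d@[-np.sin(a),np.cos(a)])
p=viewer.grab_frame("scene"); save(p,"s3.png",(230,40,480,280),2.4)
E
```

```text
[655.35403325 105.99403915 252.19199448] [-0.14174162 -0.3558196   0.40113995] local 113.9323910311044 0.5548922379350032
```

View pics/s3.png

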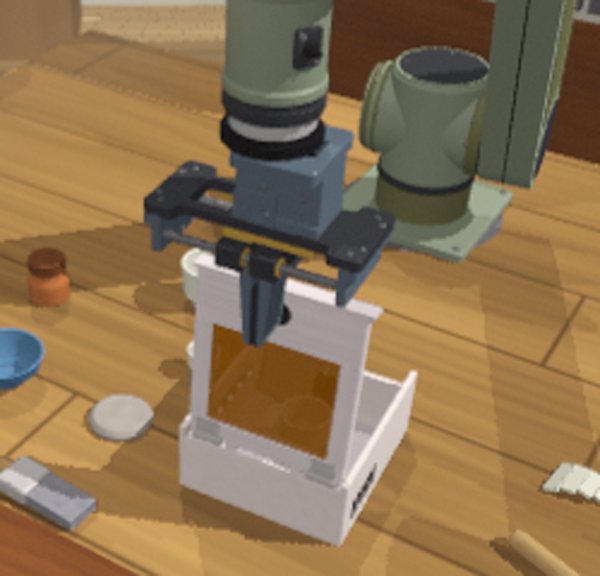

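The closed fingers (tips at crop (258,342)) are behind the lid, next to its dot. Now I'll approach and sweep along the arc.

Request:
step_arm(plan=[-0.5,0,0.1,0,0,0,-0.5,0,0,0,0,0,-0.4,0,0,0,0,0,-0.4,0,0,0,0,0,-0.4,0,0,0,0,0])

```text
time_s: 16.02
ee_pos: [634.0, 104.3, 252.3]
ee_rot: [180.0, -0.0, 4.4]
force: [0.3, 0.5, 0.4]
gripper_width: 0.9
gripper_force: 0.0
```

Request:
step_arm(plan=[-0.59,0,0.06,0,0,0,-0.59,0,0.06,0,0,0,-0.59,0,0.06,0,0,0,-0.59,0,0.06,0,0,0,-0.59,0,0.06,0,0,0])

```text
time_s: 16.43
ee_pos: [604.6, 102.1, 248.6]
ee_rot: [180.0, -0.0, 4.4]
force: [3.3, 1.0, -1.3]
gripper_width: 0.3
gripper_force: 1.0
```

Contact at about 3.3 N, as expected. I'll go on along the arc.

Request:
step_arm(plan=[-0.57,0,0.17,0,0,0,-0.57,0,0.17,0,0,0,-0.57,0,0.17,0,0,0,-0.57,0,0.17,0,0,0,-0.57,0,0.17,0,0,0])

```text
time_s: 16.85
ee_pos: [576.1, 99.8, 240.0]
ee_rot: [180.0, -0.0, 4.4]
force: [2.5, -0.0, -0.2]
gripper_width: 0.2
gripper_force: 1.0
```

Request:
step_arm(plan=[-0.54,0,0.27,0,0,0,-0.54,0,0.27,0,0,0,-0.54,0,0.27,0,0,0,-0.54,0,0.27,0,0,0,-0.54,0,0.27,0,0,0])

```text
time_s: 17.27
ee_pos: [549.3, 97.8, 226.6]
ee_rot: [180.0, -0.0, 4.4]
force: [3.8, -0.1, 0.4]
gripper_width: 0.1
gripper_force: 1.1
```

Request:
step_arm(plan=[-0.49,0,0.36,0,0,0,-0.49,0,0.36,0,0,0,-0.49,0,0.36,0,0,0,-0.49,0,0.36,0,0,0,-0.49,0,0.36,0,0,0])

```text
time_s: 17.68
ee_pos: [524.9, 95.9, 208.5]
ee_rot: [180.0, -0.0, 4.4]
force: [2.2, -0.0, 0.1]
gripper_width: 0.2
gripper_force: 1.1
```

Request:
step_arm(plan=[-0.42,0,0.45,0,0,0,-0.42,0,0.45,0,0,0,-0.42,0,0.45,0,0,0,-0.42,0,0.45,0,0,0,-0.42,0,0.45,0,0,0])

```text
time_s: 18.1
ee_pos: [504.1, 94.3, 185.9]
ee_rot: [180.0, -0.0, 4.4]
force: [3.4, 0.2, 1.2]
gripper_width: 0.8
gripper_force: 1.2
```

Request:
step_arm(plan=[-0.33,0,0.52,0,0,0,-0.33,0,0.52,0,0,0,-0.33,0,0.52,0,0,0,-0.33,0,0.52,0,0,0,-0.33,0,0.52,0,0,0])

```text
time_s: 18.52
ee_pos: [487.8, 93.1, 159.8]
ee_rot: [180.0, -0.0, 4.4]
force: [2.6, 0.5, 1.7]
gripper_width: 0.6
gripper_force: 1.2
```

Request:
step_arm(plan=[-0.23,0,0.58,0,0,0,-0.23,0,0.58,0,0,0,-0.23,0,0.58,0,0,0,-0.23,0,0.58,0,0,0,-0.23,0,0.58,0,0,0])

```text
time_s: 18.93
ee_pos: [476.4, 92.2, 130.8]
ee_rot: [180.0, -0.0, 4.4]
force: [2.8, -0.7, 3.3]
gripper_width: 0.3
gripper_force: 1.3
```

Request:
step_arm(plan=[-0.15,0,0.62,0,0,0,-0.15,0,0.62,0,0,0,-0.1,0,0.62,0,0,0,-0.1,0,0.6,0,0,0,-0.1,0,0.5,0,0,0])

```text
time_s: 19.35
ee_pos: [470.3, 91.7, 101.0]
ee_rot: [180.0, 0.0, 4.4]
force: [2.5, 0.9, 2.8]
gripper_width: 0.6
gripper_force: 1.4
```

Request:
step_arm(plan=[0,0,0.2,0,0,0,0,0,0.15,0,0,0,0,0,0.1,0,0,0,0,0,0.1,0,0,0,0,0,0,0,0,0])

```text
time_s: 19.77
ee_pos: [469.5, 91.6, 95.9]
ee_rot: [180.0, 0.1, 4.4]
force: [-1.7, 0.3, 3.1]
gripper_width: 0.3
gripper_force: 1.3
```

Request:
step_arm(plan=[0,0,0.1,0,0,0,0,0,0.1,0,0,0,0,0,0.1,0,0,0,0,0,0.1,0,0,0,0,0,0,0,0,0])

```text
time_s: 20.18
ee_pos: [470.1, 91.7, 92.0]
ee_rot: [180.0, 0.1, 4.4]
force: [-2.8, -0.6, 3.3]
gripper_width: 0.6
gripper_force: 1.7
```

Request:
step_arm(plan=[0,0,0.03,0,0,0,0,0,0.03,0,0,0,0,0,0.02,0,0,0,0,0,0,0,0,0])

```text
time_s: 20.52
ee_pos: [470.4, 91.7, 91.4]
ee_rot: [180.0, 0.0, 4.4]
force: [-2.6, -0.4, 3.6]
gripper_width: 0.4
gripper_force: 1.7
```

Request:
step_arm(plan=[0,0,0.03,0,0,0,0,0,0.03,0,0,0,0,0,0.03,0,0,0,0,0,0,0,0,0])

```text
time_s: 20.85
ee_pos: [470.4, 91.7, 90.5]
ee_rot: [180.0, 0.0, 4.4]
force: [-2.7, -0.7, 3.8]
gripper_width: 0.4
gripper_force: 1.7
```

Request:
step_arm(plan=[0,0,0.03,0,0,0,0,0,0.03,0,0,0,0,0,0.03,0,0,0,0,0,0,0,0,0])

```text
time_s: 21.18
ee_pos: [470.4, 91.7, 89.6]
ee_rot: [180.0, 0.0, 4.4]
force: [-3.0, -0.5, 3.4]
gripper_width: 0.4
gripper_force: 1.8
```

Request:
step_arm(plan=[0,0,0.03,0,0,0,0,0,0.03,0,0,0,0,0,0.03,0,0,0,0,0,0,0,0,0])

```text
time_s: 21.52
ee_pos: [470.5, 91.7, 89.0]
ee_rot: [180.0, -0.0, 4.4]
force: [-3.3, -0.6, 5.8]
gripper_width: 0.4
gripper_force: 3.0
```

Request:
step_arm(plan=[0,0,0.03,0,0,0,0,0,0.03,0,0,0,0,0,0,0,0,0])

```text
time_s: 21.77
ee_pos: [470.5, 91.7, 88.7]
ee_rot: [180.0, -0.0, 4.4]
force: [-4.2, -0.3, 9.6]
gripper_width: 0.4
gripper_force: 4.5
```

Request:
step_arm(plan=[0,0,0.02,0,0,0,0,0,0,0,0,0])

```text
time_s: 21.93
ee_pos: [470.5, 91.7, 88.6]
ee_rot: [180.0, -0.0, 4.4]
force: [-4.3, -1.4, 10.1]
gripper_width: 0.6
gripper_force: 4.9
```

Request:
step_arm(plan=[0,0,-0.1,0,0,0,0,0,-0.2,0,0,0,0,0,-0.3,0,0,0,0,0,-0.3,0,0,0,0,0,0,0,0,0])

```text
time_s: 22.35
ee_pos: [471.7, 92.0, 97.5]
ee_rot: [-180.0, -0.2, 4.4]
force: [0.2, 0.5, 1.5]
gripper_width: 0.3
gripper_force: 0.0
```

Force gone at 3.5 mm above flush, so the latch holds. I'll back away and check.

Request:
step_arm(plan=[0,0,-1,0,0,0,0,0,-3,0,0,0,-2,0,-3.4,0,0,0,-2.5,0,-3,0,0,0,-2.5,0,-2,0,0,0])

```text
time_s: 22.77
ee_pos: [401.6, 86.6, 223.4]
ee_rot: [-180.0, -0.3, 4.4]
force: [-0.1, -0.4, -0.3]
gripper_width: 0.7
gripper_force: 0.0
```

Request:
step_arm(plan=[0,3,0,0,0,0,0,3.5,0,0,0,0,0,3.5,0,0,0,0,0,2,0,0,0,0,0,0,0,0,0,0])

```text
time_s: 23.18
ee_pos: [410.6, -36.2, 221.1]
ee_rot: [179.9, -0.1, 4.2]
force: [-0.0, 0.1, -0.3]
gripper_width: 0.9
gripper_force: 0.0
```

```bash
python3 - <<'E'
from h import *
s=sensors.state(); print(s["time_s"],s["ee_pos"],s["force"])
a=viewer.grab_frame("scene"); b=viewer.grab_frame("top")
A=cv2.resize(a["img"][60:300,200:500],(400,320)); B=cv2.resize(b["img"][140:300,230:430],(400,320))
cv2.imwrite("pics/end.png",np.hstack([A,B])[:,:,::-1])
E
```

```text
23.1833 [410.60443417 -36.18976969 221.08679965] [-0.04365396  0.11759092 -0.31271433]
```

View pics/end.png

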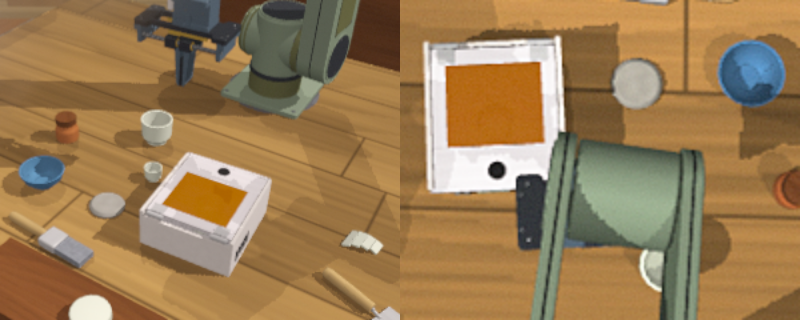

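The lid is shut flush (left panel, dot at (223,172)), the other things are where they were, and the arm is clear. Handing in.

```bash
python3 -c "
from workcell import env; print(env.job_done())"
```

```text
the job is handed in; nothing more can be done
None
```

The middle-sized cup is upright on the rest in the curing box, the lid is latched flush, and the arm is clear; the last press read about 11 N, and I handed the job in at about 23 s.

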